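# Swap three papered forms back to their own drying boards

## Task

Three freshly papered forms stand on each other's drying boards: move each to the plywood board cut to its own outline (round pot on the round board, square box on the square board, oblong box on the oblong board), upright, centred, and the boxes turned in line with their boards. Use the empty slatted rack as the free place on the way. The wet forms must not touch the bench, be dropped or be tipped over, and the tape roll, glue jar and scraper stay where they are.

Things in the scene. Friction and masses are not known exactly. Their poses are not given: they have to be found in the camera images.
- pot: Loose round pot papered in off-white scraps, 70 mm high, belly 56 mm in diameter with straight sides from 14 to 47 mm above its foot, neck 38 mm and rim 44 mm in diameter, dark mouth (not open), about 110 g. Origin: centre of its underside, z up.
- square_box: Loose square box papered in off-white scraps, 52 x 52 mm, 60 mm high, closed, about 120 g. Origin: centre of its underside; x and y square to its sides, z up.
- oblong_box: Loose oblong box papered in off-white scraps, 92 mm long (its x) x 46 mm wide (its y), 50 mm high, closed, about 140 g. Origin: centre of its underside, z up.
- round_board: Fixed round plywood drying board, 116 mm in diameter, flat top 15 mm above the bench. Origin: centre of its underside, at bench height. At the start a wrong form stands on it.
- square_board: Fixed square plywood drying board, 100 x 100 mm, flat top 15 mm above the bench. Origin: centre of its underside; x and y square to its sides. At the start a wrong form stands on it.
- oblong_board: Fixed oblong plywood drying board, 136 mm long (its x) x 84 mm wide (its y), flat top 15 mm above the bench. Origin: centre of its underside. At the start a wrong form stands on it.
- rack: Fixed white plastic slatted rack, 120 x 120 mm, slats along its x, tops 15 mm above the bench; empty at the start: the free place. Origin: centre of its underside.
- tape: Bystander: loose roll of yellow tape lying flat, 68 mm in diameter, 22 mm high. Origin: centre of its underside. Leave alone.
- jar: Bystander: loose white glue jar with red cap, 84 mm in diameter, 120 mm high. Origin: centre of its underside. Leave alone.
- scraper: Bystander: loose putty scraper lying flat, wooden handle to its -x, steel blade to its +x, 190 mm long, 70 mm wide, 16 mm high. Origin: on its underside, between handle and blade, 100 mm from the handle's end. Leave alone.

How it is judged (in metres and radians):
On the way:
1. one of the forms is set down on the empty rack and let go (((horizontal distance between pot and rack below 0.06 m and z of pot in the frame of rack between 0.011 and 0.019 m and angle between pot's own z axis and vertical below 0.1 rad and linear speed of pot below 0.02 m/s and contact force between the fingers and pot below 0.05 N) or (horizontal distance between square_box and rack below 0.06 m and z of square_box in the frame of rack between 0.011 and 0.019 m and angle between square_box's own z axis and vertical below 0.1 rad and linear speed of square_box below 0.02 m/s and contact force between the fingers and square_box below 0.05 N) or (horizontal distance between oblong_box and rack below 0.06 m and z of oblong_box in the frame of rack between 0.011 and 0.019 m and angle between oblong_box's own z axis and vertical below 0.1 rad and linear speed of oblong_box below 0.02 m/s and contact force between the fingers and oblong_box below 0.05 N))), for 0.2 s.
At the end, for the whole second after the job is handed in: Each form stands upright (0.1 rad), let go and at rest on the board of its own outline, centre within 15 mm of the board's centre; the oblong box's length and the square box's sides within 0.25 rad of their boards' (horizontal distance between pot and round_board below 0.015 m and z of pot in the frame of round_board between 0.011 and 0.019 m and angle between each of pot, square_box, oblong_box's own z axis and vertical below 0.1 rad and linear speed of each of pot, square_box, oblong_box below 0.02 m/s and contact force between the fingers and pot below 0.05 N and horizontal distance between square_box and square_board below 0.015 m and z of square_box in the frame of square_board between 0.011 and 0.019 m and contact force between the fingers and square_box below 0.05 N and horizontal distance between oblong_box and oblong_board below 0.015 m and z of oblong_box in the frame of oblong_board between 0.011 and 0.019 m and contact force between the fingers and oblong_box below 0.05 N and angle between the x axis of oblong_box and the x axis of oblong_board, either way round below 0.25 rad and (angle between the x axis of square_box and the x axis of square_board, either way round below 0.25 rad or angle between the y axis of square_box and the x axis of square_board, either way round below 0.25 rad)); the robot touches nothing.
It fails at once if a form touches the bench (its underside's centre below 8 mm) (height (world z) of any of pot, square_box, oblong_box below 0.008 m).
It fails at once if a form is tipped over (more than 0.6 rad) (angle between any of pot, square_box, oblong_box's own z axis and vertical above 0.6 rad).
It fails at once if a form is dropped (falls free faster than 0.7 m/s, some 25 mm) ((linear speed of pot above 0.7 m/s and contact force between the fingers and pot below 0.01 N) or (linear speed of square_box above 0.7 m/s and contact force between the fingers and square_box below 0.01 N) or (linear speed of oblong_box above 0.7 m/s and contact force between the fingers and oblong_box below 0.01 N)).
It fails at once if the tape roll, glue jar or scraper is moved by more than 20 mm (distance of any of tape, jar, scraper from where it was at the start of the episode above 0.02 m).
It also fails if it takes over 106 s, if anything falls off the work surface, if the arm or the gripper's body presses on something with over 40 N, if the wrist force passes 120 N, or if a joint passes its speed limit or range.

## Robot

A 6-joint arm with a two-finger parallel gripper is mounted at the origin on the work surface. World frame = base frame: x ahead of the robot, y to its left, z up, the work surface at z = 0. Lengths are in mm, angles in rad, forces in N, time in s.
With the tool pointing down it reaches from about 350 to 975 mm from the base axis. Payload 7.1 kg.
Tool frame: the origin (TCP) lies at the very end of the fingers, on their centre line; the grasp point (between the pads) lies 19 mm behind it (ctrl.grip_point_offset is the distance from the TCP to the grasp point, in mm); x points along the fingers, y is the direction in which the jaws open and shut, and the axes are right-handed (so a half turn about x gives the same grasp; the last joint's range is limited). The gripper opens to 88 mm and grips with 3 to 60 N. Pads are 20 mm wide; open, the fingers measure 115 mm over their backs; the gripper's body (75 mm by 178 mm) begins 61 mm behind the grasp point.
Start: joints at [-1.165, 0.423, 1.63, -0, 1.089, -0.019], TCP at [257.602, -569.426, 222.675] pointing down, gripper open.
Joint ranges: [-3, 3], [-0.9, 2.11], [0.09, 2.58], [-1.31, 4.45], [0.11, 2.69], [-2.54, 2.54]. Speed limits (rad/s): [2.39, 2.39, 3.01, 3.14, 3.14, 3.14].

## Interface

Orientations are given as a rotation vector (axis times angle).
In Python, from workcell import ctrl, vision, workorder gives the robot as it stands.
- The arm moves only by the shell command python3 -m crank 'ROWS'. ROWS is JSON, a list of rows, each a list of 3 entries, a list of its own where there are three numbers: the shift along the tool's x, y, z in m, then the turn, a rotation vector about the tool's x, y, z in rad, then the finger opening in m, from 0 to 0.0878. In form: [[[dx, dy, dz], [wx, wy, wz], jaw], ...]. A call has exactly 8 rows; each row shifts and turns the commanded pose from where the row before left it, along the tool's axes as they then stand; what a row does not reach is not made up. A row lasts 1/12 s, in which the tool goes at most 41.7 mm and 7.16 degrees, less where a joint would pass 70% of its speed; a pose out of reach is approached as far as the arm can. A call with a gripper value outside its range is refused whole. The fingers move at their own pace and stop on an object; the grip force is fixed at half the most. Time passes only in rows, so rows that do not move let the fingers close, or fill a call up. It gives the time, the measured TCP pose, the force and the opening at its end, in the units of the state.
- ctrl.get_obs(): the state, without advancing time (a new reading comes with each control period).
- vision.get_image(name): name is "scene" or "top" or "wrist"; returns a dict with "img" (400x640x3 uint8, blue, green, red), "mtx" (3x3 intrinsics, pixels), "k1" (the pictures are not rectified: a ray, as slopes to the right and down, at radius r is drawn at 1 + k1 r^2 times it, then the intrinsics apply), "rvec" (rotation vector, rad) and "tvec" (3), from world to camera coordinates, as OpenCV has them; the wrist camera has in their place "hand_eye" (4x4, takes a point from camera to tool coordinates, whose origin is the TCP and whose axes are the tool frame's). Camera axes: x right, y down, z forward; pixel columns grow to the right and rows downward; lengths in mm; the calibration is good to about 2 mm. A picture is of the moment at which its call begins: read the wrist's pose just before it. There is no depth.
- workorder.close_job(): hands the job in, once; it reports no verdict.
The state is a dict: "t": time; "qpos": joint angles; "qvel": joint speeds; "joint_torque": joint torques, N m; "ee_pos": TCP position; "orientation": TCP orientation; "ft_force": force on the tool from outside, world axes, zero at the start; "moment": the same for the moment, N m; "width": finger opening in mm.
Only numpy, scipy, OpenCV 4.12 (cv2) and the standard library are available. Lean on these libraries where they do the work, as an engineer would, in place of code of your own. Each camera call takes 0.05 s, during which the arm holds its last target.

## Working session

There is one attempt and no reset: what is moved stays moved. The work goes in short steps, Python scripts to look and compute and a shell command to move; the robot and the scene stay as the last step left them, time stands still between calls to the robot, and variables do not carry over. Pictures are saved under pics/ and viewed, and the job is handed in when it is done.

```bash
ls; mkdir -p pics
python3 - <<'E'
from workcell import ctrl, vision
import cv2
print(ctrl.get_obs())
for n in("scene","top","wrist"):
    d=vision.get_image(n); cv2.imwrite(f"pics/a_{n}.png",d["img"]); print({k:v for k,v in d.items() if k!="img"})
E
```

```text
pics
{'t': 0.0, 'qpos': array([-1.16500528e+00,  4.23833552e-01,  1.63067684e+00,  5.00683601e-06,
        1.08856843e+00, -1.89918491e-02]), 'qvel': array([ 6.86211831e-05, -1.43875410e-03,  1.53859815e-03,  1.13929383e-03,
        2.92029137e-03, -1.27689265e-03]), 'joint_torque': array([-6.02395812e-03, -5.44641101e+01, -2.73672295e+01,  6.40985160e-02,
        2.29363289e-02, -9.21418427e-05]), 'ee_pos': array([ 257.39251437, -568.9445373 ,  221.91140443]), 'orientation': array([ 1.98717713,  0.4300652 , -1.98774902]), 'ft_force': array([ 0.19633639,  0.12543071, -0.23154036]), 'moment': array([ 0.00608811, -0.01649881, -0.04876719]), 'width': 87.90334901025585}
{'mtx': array([[423.46800789,   0.        , 317.22027451],
       [  0.        , 423.46800789, 197.36619319],
       [  0.        ,   0.        ,   1.        ]]), 'k1': -0.09606662117006064, 'rvec': array([ 0.84027307,  2.373214  , -1.28485684]), 'tvec': array([ 446.73489091, -161.96064572, 1454.63095541])}
{'mtx': array([[415.27199226,   0.        , 322.56889333],
       [  0.        , 415.27199226, 195.93503245],
       [  0.        ,   0.        ,   1.        ]]), 'k1': -0.07560136829968055, 'rvec': array([ 2.12642264, -2.14308357,  0.13353199]), 'tvec': array([ 22.45132525, 579.84504206, 891.01931999])}
{'mtx': array([[308.76232519,   0.        , 316.33744955],
       [  0.        , 308.76232519, 196.32522422],
       [  0.        ,   0.        ,   1.        ]]), 'k1': -0.0028458468092596636, 'hand_eye': array([[ 1.07875035e-03, -2.73212828e-01,  9.61953007e-01,
        -1.61592182e+02],
       [ 9.99999318e-01, -1.35535929e-04, -1.15991089e-03,
         8.92919119e-01],
       [ 4.47281729e-04,  9.61953602e-01,  2.73212495e-01,
        -7.39262701e+01],
       [ 0.00000000e+00,  0.00000000e+00,  0.00000000e+00,
         1.00000000e+00]])}
```

View pics/a_scene.png

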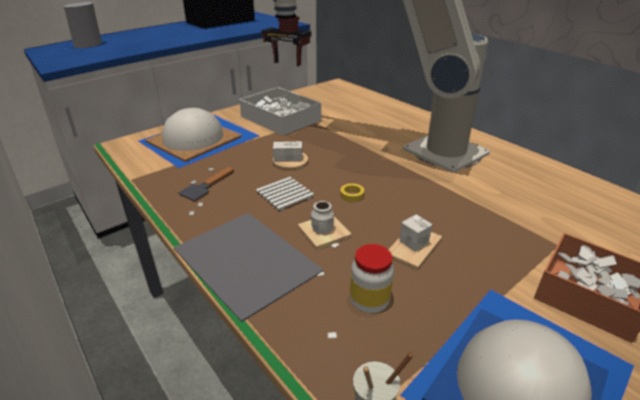

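View pics/a_top.png

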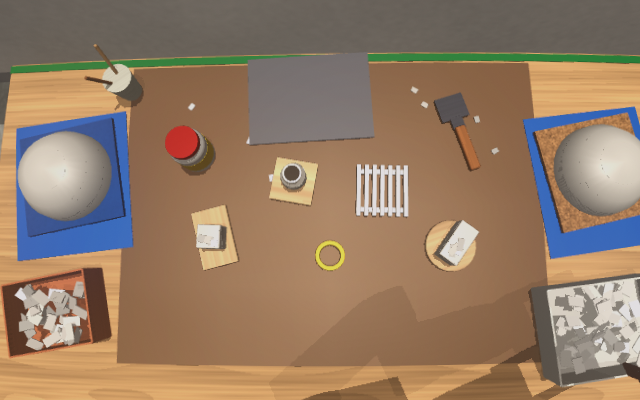

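View pics/a_wrist.png

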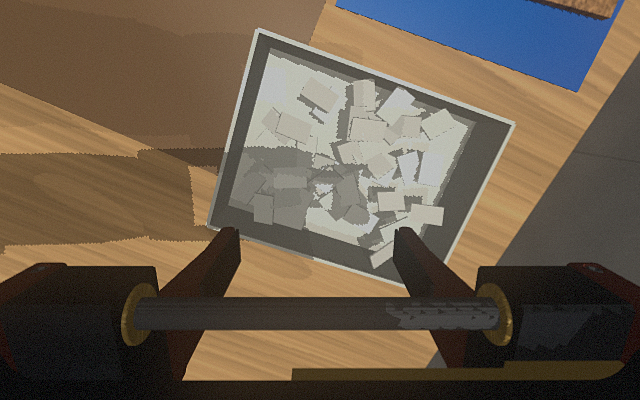

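The top view shows the oblong box on the round board at (452,245), the pot on the square board at (292,180) and the square box on the oblong board at (212,238). The rack is at (382,190), the tape at (330,255) and the jar at (186,145).

```bash
cat > h.py <<'E'
import numpy as np, cv2
from scipy.spatial.transform import Rotation as R
from workcell import ctrl, vision
def cam(n):
    o=ctrl.get_obs(); d=vision.get_image(n)
    if 'rvec' in d:
        Rm=R.from_rotvec(d['rvec']).as_matrix(); t=np.array(d['tvec'])
        d['Rwc']=Rm.T; d['C']=-Rm.T@t
    else:
        H=np.eye(4); H[:3,:3]=R.from_rotvec(o['orientation']).as_matrix(); H[:3,3]=o['ee_pos']
        T=H@d['hand_eye']; d['Rwc']=T[:3,:3]; d['C']=T[:3,3]
    d['o']=o; return d
def rays(d,uv):
    uv=np.array(uv,float).reshape(-1,1,2)
    # small k1: OpenCV's undistort uses same model x_d=x(1+k1 r^2)
    p=cv2.undistortPoints(uv,d['mtx'],np.array([d['k1'],0,0,0,0.])).reshape(-1,2)
    return np.c_[p,np.ones(len(p))]@d['Rwc'].T
def plane(d,uv,z):
    r=rays(d,uv); return d['C']+r*((z-d['C'][2])/r[:,2])[:,None]
def tri(dl,uvl):
    A=np.zeros((3,3));b=np.zeros(3)
    for d,u in zip(dl,uvl):
        r=rays(d,u)[0]; r/=np.linalg.norm(r); P=np.eye(3)-np.outer(r,r); A+=P;b+=P@d['C']
    x=np.linalg.solve(A,b)
    res=[np.linalg.norm(np.cross(x-d['C'],rays(d,u)[0]/np.linalg.norm(rays(d,u)[0]))) for d,u in zip(dl,uvl)]
    return x,res
def proj(d,X):
    rv=cv2.Rodrigues(d['Rwc'].T)[0]; tv=-d['Rwc'].T@d['C']
    return cv2.projectPoints(np.array(X,float).reshape(-1,1,3),rv,tv,d['mtx'],np.array([d['k1'],0,0,0,0.]))[0].reshape(-1,2)
def mask_board(img):
    h=cv2.cvtColor(img,cv2.COLOR_BGR2HSV)
    return h
E
python3 - <<'E'
from h import *
t=cam('top'); s=cam('scene')
cv2.imwrite('pics/b_top.png',cv2.resize(t['img'][100:290,160:500],None,fx=2.3,fy=2.3,interpolation=cv2.INTER_CUBIC))
cv2.imwrite('pics/b_scene.png',cv2.resize(s['img'][130:280,240:450],None,fx=3.8,fy=3.8,interpolation=cv2.INTER_CUBIC))
h=cv2.cvtColor(t['img'],cv2.COLOR_BGR2HSV)
for n,(u,v) in dict(rb=(435,255),sb=(278,195),ob=(220,262),mat=(300,300),sqtop=(207,232),sqside=(207,246),oblt=(460,240),rack=(374,190),tape=(330,242)).items(): print(n,h[v,u],t['img'][v,u])
h2=cv2.cvtColor(s['img'],cv2.COLOR_BGR2HSV)
for n,(u,v) in dict(sb=(310,230),ob=(400,245),rb=(280,160),mat=(300,215)).items(): print(n,h2[v,u])
E
```

```text
rb [ 15 108 137] [ 79 108 137]
sb [ 22  87 223] [147 202 223]
ob [ 19  95 223] [140 193 223]
mat [ 14 107 169] [ 98 130 169]
sqtop [ 22  13 224] [213 221 224]
sqside [ 18  11 224] [214 220 224]
oblt [ 16  27 209] [187 199 209]
rack [160   3 225] [224 222 225]
tape [ 28 162 224] [ 82 215 224]
sb [ 16 100 220]
ob [ 16 101 213]
rb [ 16  42 103]
mat [ 14 114 123]
```

View pics/b_top.png

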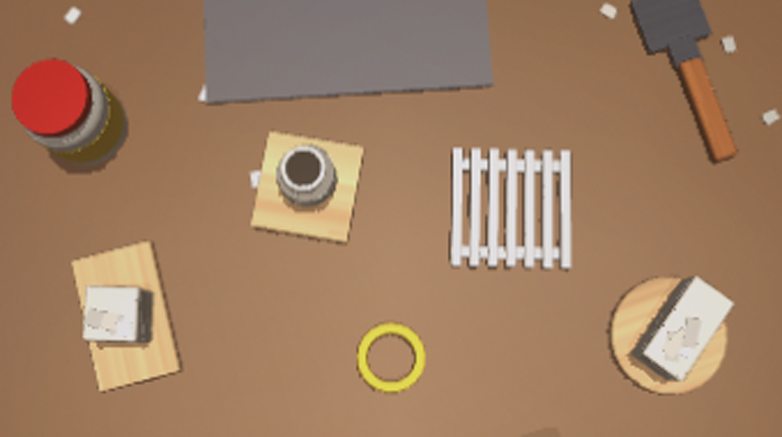

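View pics/b_scene.png

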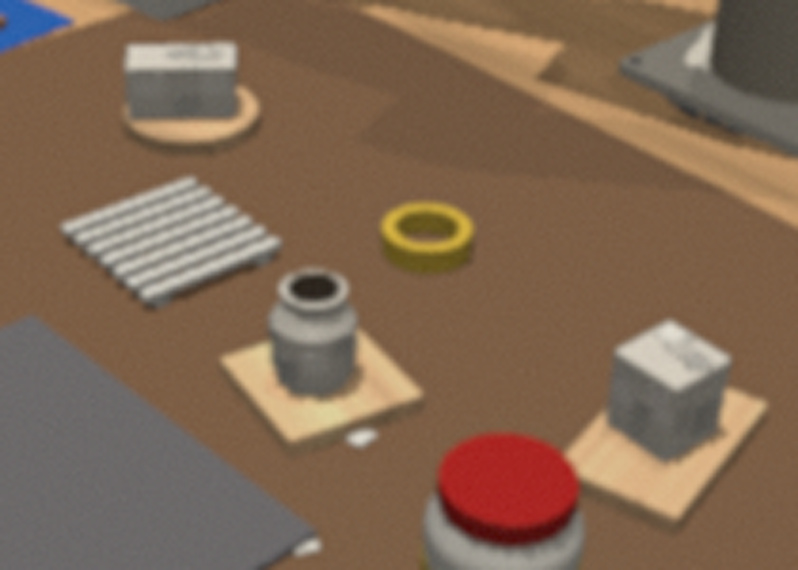

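```bash
cat > m.py <<'E'
from h import *
def boards(t,show=None):
    h=cv2.cvtColor(t['img'],cv2.COLOR_BGR2HSV); H,S,V=[h[...,i].astype(int) for i in range(3)]
    out={}
    m=((H>=12)&(H<=26)&(S>=55)&(S<130)&(V>185)).astype(np.uint8)*255
    w=((S<48)&(V>170)).astype(np.uint8)*255
    return m,w
def big(m,roi,k=3):
    x0,y0,x1,y1=roi; q=np.zeros_like(m); q[y0:y1,x0:x1]=m[y0:y1,x0:x1]
    q=cv2.morphologyEx(q,cv2.MORPH_CLOSE,np.ones((k,k)))
    c=max(cv2.findContours(q,cv2.RETR_EXTERNAL,cv2.CHAIN_APPROX_NONE)[0],key=cv2.contourArea)
    return c.reshape(-1,2)
def rect(P):
    (c,wh,a)=cv2.minAreaRect(P[:,:2].astype(np.float32)); 
    if wh[0]<wh[1]: wh=wh[::-1]; a+=90
    return np.round(c,1),np.round(wh,1),round((np.deg2rad(a)+np.pi/2)%np.pi-np.pi/2,3)
E
python3 - <<'E'
from m import *
t=cam('top'); m,w=boards(t)
o=np.zeros_like(t['img']); o[m>0]=(0,255,255); o[w>0]=(255,255,255)
cv2.imwrite('pics/c.png',cv2.resize(o[100:290,160:500],None,fx=2.3,fy=2.3,interpolation=0))
sb=big(m,(260,150,325,210)); ob=big(m,(185,198,245,275)); rb=big(m,(420,215,482,275))
ra=big(w,(350,160,415,222),9)
for n,c in (('sb',sb),('ob',ob),('ra',ra)): print(n,rect(plane(t,c,15.)))
P=plane(t,rb,15.); c,r=cv2.minEnclosingCircle(P[:,:2].astype(np.float32)); print('rb',c,r)
st=big(w,(190,215,230,252)); ot=big(w,(435,215,485,270))
for n,c,z in (('sq',st,75.),('obl',ot,65.)): print(n,rect(plane(t,c,z)), c.min(0),c.max(0))
E
```

```text
sb (array([622.,  87.]), array([98.8, 98.7]), np.float64(1.39))
ob (array([491.3, 270.8]), array([135.1,  82. ]), np.float64(0.254))
ra (array([ 597.4, -118.6]), array([120.4, 117.8]), np.float64(-0.036))
rb (467.49365234375, -272.7254943847656) 57.221126556396484
sq (array([489.9, 266.8]), array([50.3, 49.8]), np.float64(1.519)) [196 224] [219 247]
obl (array([ 472.8, -277.2]), array([90.4, 43.9]), np.float64(-0.64)) [440 220] [478 264]
```

View pics/c.png

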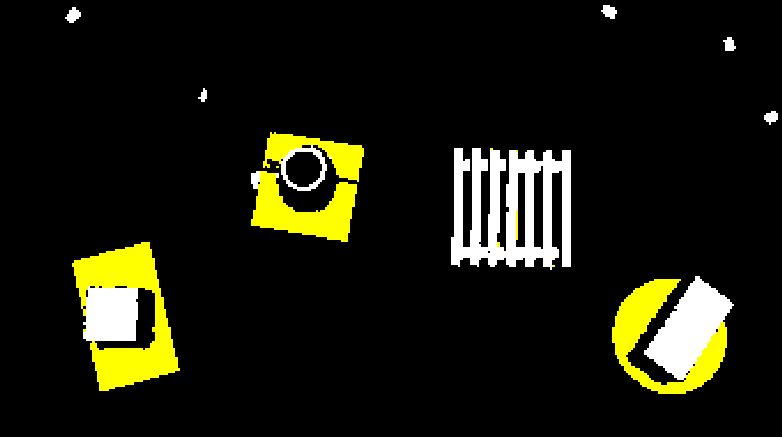

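Run:
```python
from m import *
t=cam('top'); s=cam('scene')
T=lambda x,y:(160+(x+.5)/2.3-.5,100+(y+.5)/2.3-.5); S=lambda x,y:(240+(x+.5)/3.8-.5,130+(y+.5)/3.8-.5)
tc=dict(sb=[(270,131),(364,147),(347,242),(251,226)],ob=[(150,241),(181,370),(100,391),(72,261)],ra=[(453,149),(571,151),(571,268),(451,267)],
 sqtop=[(85,287),(137,287),(137,341),(84,341)],obtop=[(697,276),(733,303),(682,382),(643,352)],pot=[(303,168)],rb=[(612,336),(727,336)])
sc=dict(sb=[(220,360),(292,443),(422,395),(355,330)],ob=[(767,403),(677,520),(565,457)],ra=[(190,180),(62,228),(148,303),(280,243)],
 sqtop=[(670,320),(730,357),(667,390),(612,352)],obtop=[(128,45),(237,43),(238,68),(125,70)],pot=[(313,289)],rb=[(124,110),(260,110)])
for k in tc:
    for a in tc[k]:
        best=min(((tri([t,s],[T(*a),S(*b)]),b) for b in sc[k]),key=lambda q:max(q[0][1]))
        print(k,a,best[1],np.round(best[0][0],1),np.round(best[0][1],1))
```

```text
sb (270, 131) (292, 443) [679.  126.2  12. ] [0.8 0.8]
sb (364, 147) (220, 360) [661.6  28.8  12.1] [0.2 0.2]
sb (347, 242) (355, 330) [562.8  48.9   3.5] [2.8 2.8]
sb (251, 226) (422, 395) [581.6 143.3  12.2] [0.9 0.9]
ob (150, 241) (565, 457) [563.7 247.8  18.3] [3. 3.]
ob (181, 370) (677, 520) [ 431.9  245.1 -113. ] [5.7 5.7]
ob (100, 391) (767, 403) [415.8 293.5  14. ] [0. 0.]
ob (72, 261) (677, 520) [546.5 327.5  12.2] [0.1 0.1]
ra (453, 149) (148, 303) [658.9 -61.9   8.8] [0.4 0.4]
ra (571, 151) (62, 228) [ 655.1 -182.3   11.7] [0.2 0.2]
ra (571, 268) (190, 180) [ 536.2 -178.7   11.2] [0.9 0.9]
ra (451, 267) (280, 243) [538.7 -58.8  12. ] [1.6 1.6]
sqtop (85, 287) (670, 320) [512.4 277.9 115.4] [1.2 1.2]
sqtop (137, 287) (612, 352) [515.8 241.6  72.7] [1.4 1.4]
sqtop (137, 341) (670, 320) [463.7 241.5  73.3] [0.5 0.5]
sqtop (84, 341) (730, 357) [464.4 291.4  73.3] [0.6 0.6]
obtop (697, 276) (125, 70) [ 521.9 -289.    62. ] [0.2 0.2]
obtop (733, 303) (125, 70) [ 496.7 -330.2   38.2] [0.4 0.4]
obtop (682, 382) (237, 43) [ 421.7 -268.5   63.9] [0.8 0.8]
obtop (643, 352) (237, 43) [ 450.6 -227.6   87.7] [0.3 0.3]
pot (303, 168) (313, 289) [625.9  84.   83.8] [0.5 0.5]
rb (612, 336) (260, 110) [ 459.3 -203.2   40.5] [9.9 9.9]
rb (727, 336) (124, 110) [ 474.9 -350.2  -19. ] [11.1 11.1]
```

```bash
cat > g.py <<'E'
from h import *
import sys
def g(x,y,z,a=None):
    """tool-frame delta to TCP (x,y,z) with jaw axis at world angle a (mod pi)"""
    o=ctrl.get_obs(); Rm=R.from_rotvec(o['orientation']).as_matrix()
    p=np.array(o['ee_pos']); ang=np.arctan2(Rm[1,1],Rm[0,1])
    print('t %.2f p %s jaw %.3f down %s tz %s w %.1f F %s q6 %.2f'%(o['t'],np.round(p,1),ang,np.round(Rm[:,0],3),np.round(Rm[:,2],2),o['width'],np.round(o['ft_force'],1),o['qpos'][5]))
    tgt=np.array([x,y,z]); 
    print('shift now',np.round(Rm.T@(tgt-p),1))
    if a is not None:
        d=(a-ang+np.pi/2)%np.pi-np.pi/2
        # tool with x exactly down; rotate about tool x by -d
        b=ang+d; Y=np.array([np.cos(b),np.sin(b),0]);X=np.array([0,0,-1.]);N=np.c_[X,Y,np.cross(X,Y)]
        print('turn rv (tool)',np.round(R.from_matrix(Rm.T@N).as_rotvec(),3),'other way',round(np.pi-abs(d),2),'shift after turn',np.round(N.T@(tgt-p),1))
if __name__=='__main__': g(*map(float,sys.argv[1:]))
E
python3 - <<'E'
from m import *
t=cam('top')
h=cv2.cvtColor(t['img'],cv2.COLOR_BGR2HSV)
red=(((h[...,0]<8)|(h[...,0]>172))&(h[...,1]>150)&(h[...,2]>80)).astype(np.uint8)*255
c=big(red,(150,110,215,175)); print('jar',plane(t,[cv2.minEnclosingCircle(c)[0]],120.))
y=((h[...,0]>24)&(h[...,0]<34)&(h[...,1]>120)).astype(np.uint8)*255
c=big(y,(310,235,350,275)); print('tape',plane(t,[cv2.minEnclosingCircle(c)[0]],22.))
E
python3 g.py 626 84 160 1.39
```

```text
jar [[688.18471107 317.63996664 120.        ]]
tape [[448.61704689   3.31154766  22.        ]]
t 0.45 p [ 257.6 -569.4  222.6] jaw -1.146 down [-0.  0. -1.] tz [-0.91 -0.41 -0.  ] w 87.9 F [ 1.1 -0.1  0. ] q6 -0.02
shift now [  62.7 -443.4 -604.9]
turn rv (tool) [0.606 0.    0.   ] other way 2.54 shift after turn [  62.6 -709.  -244.9]
```

```bash
python3 -m crank '[[[0.001,-0.0185,-0.0252],[0,0,0],0.0878],[[0.001,-0.0185,-0.0252],[0,0,0],0.0878],[[0.001,-0.0185,-0.0252],[0,0,0],0.0878],[[0.001,-0.0185,-0.0252],[0,0,0],0.0878],[[0.001,-0.0185,-0.0252],[0,0,0],0.0878],[[0.001,-0.0185,-0.0252],[0,0,0],0.0878],[[0.001,-0.0185,-0.0252],[0,0,0],0.0878],[[0.001,-0.0185,-0.0252],[0,0,0],0.0878]]'; python3 g.py 626 84 200
```

```text
t: 1.12
ee_pos: [380.8, -350.2, 214.8]
orientation: [1.987, 0.428, -1.987]
ft_force: [0.9, -0.9, 0.1]
width: 87.8
t 1.12 p [ 380.8 -350.2  214.8] jaw -1.146 down [ 0. -0. -1.] tz [-0.91 -0.41 -0.  ] w 87.8 F [ 0.9 -0.9  0.1] q6 0.38
shift now [  14.8 -294.7 -402.2]
```

```bash
python3 -m crank '[[[0.001,-0.0185,-0.0252],[0,0,0],0.0878],[[0.001,-0.0185,-0.0252],[0,0,0],0.0878],[[0.001,-0.0185,-0.0252],[0,0,0],0.0878],[[0.001,-0.0185,-0.0252],[0,0,0],0.0878],[[0.001,-0.0185,-0.0252],[0,0,0],0.0878],[[0.001,-0.0185,-0.0252],[0,0,0],0.0878],[[0.001,-0.0185,-0.0252],[0,0,0],0.0878],[[0.001,-0.0185,-0.0252],[0,0,0],0.0878]]'; python3 -m crank '[[[0.001,-0.018,-0.025],[0,0,0],0.0878],[[0.001,-0.018,-0.025],[0,0,0],0.0878],[[0.001,-0.018,-0.025],[0,0,0],0.0878],[[0.001,-0.018,-0.025],[0,0,0],0.0878],[[0.001,-0.018,-0.025],[0,0,0],0.0878],[[0.001,-0.018,-0.025],[0,0,0],0.0878],[[0.001,-0.018,-0.025],[0,0,0],0.0878],[[0,0,0],[0,0,0],0.0878]]'; python3 g.py 626 84 200
python3 - <<'E'
from h import *
d=cam('wrist'); cv2.imwrite('pics/d.png',d['img'])
print(proj(d,[[626,84,85],[626,84,15],[679,126,15],[563,49,15]]))
E
```

```text
t: 1.78
ee_pos: [503.6, -132.1, 206.9]
orientation: [1.987, 0.428, -1.986]
ft_force: [0.5, 0.6, -0.1]
width: 87.8
t: 2.45
ee_pos: [612.9, 57.5, 199.7]
orientation: [1.988, 0.432, -1.983]
ft_force: [0.1, -0.5, 0.4]
width: 88.0
t 2.45 p [612.9  57.5 199.7] jaw -1.143 down [ 0.002  0.001 -1.   ] tz [-0.91 -0.42 -0.  ] w 88.0 F [ 0.1 -0.5  0.4] q6 1.22
shift now [ -0.2 -18.7 -22.9]
[[295.12537967 167.51046848]
 [299.32245948 156.2581571 ]
 [283.19598841  94.92268459]
 [305.04736956 216.60551142]]
```

View pics/d.png

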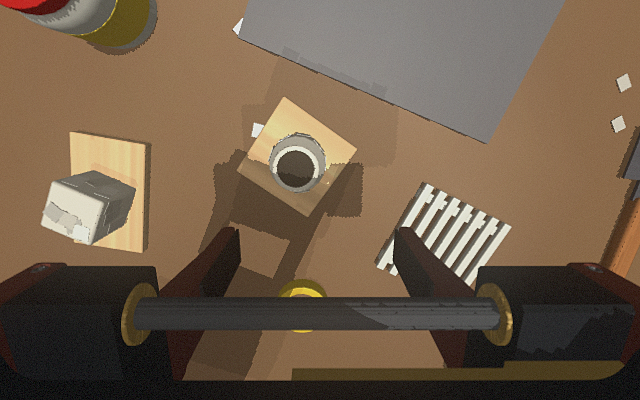

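The wrist view shows the pot rim centred at (296,164), within 3 mm of the prediction, and the square board's corners near (284,97) and (310,217).

```bash
python3 - <<'E'
from h import *
d=cam('wrist'); g=cv2.cvtColor(d['img'],cv2.COLOR_BGR2HSV)
m=((g[...,2]<110)&(g[...,1]<140)).astype(np.uint8)*255
m[:135]=0;m[195:]=0;m[:,:265]=0;m[:,330:]=0
c=max(cv2.findContours(m,0,1)[0],key=cv2.contourArea); print(cv2.minEnclosingCircle(c))
e=cv2.minEnclosingCircle(c)[0]; print(plane(d,[e],85.))
print('sb corners',plane(d,[(284,97),(357,150),(310,217),(238,172)],15.), plane(d,[(284,97),(357,150),(310,217),(238,172)],15.).mean(0))
E
python3 g.py 626 83 27
```

```text
((293.637451171875, 166.10589599609375), 18.73354148864746)
[[624.98445936  83.62280194  85.        ]]
sb corners [[675.58422072 122.15644801  15.        ]
 [657.39023583  25.96872071  15.        ]
 [563.2230874   41.26614533  15.        ]
 [578.74107093 138.22036738  15.        ]] [618.73465372  81.90292036  15.        ]
t 2.55 p [610.5  54.1 199.4] jaw -1.144 down [-0. -0. -1.] tz [-0.91 -0.41  0.  ] w 87.8 F [-0.  -0.  -0.3] q6 1.21
shift now [172.4 -19.9 -26.2]
```

```bash
python3 -m crank '[[[0.005,-0.005,-0.0065],[0,0,0],0.0878],[[0.005,-0.005,-0.0065],[0,0,0],0.0878],[[0.005,-0.005,-0.0065],[0,0,0],0.0878],[[0.005,-0.005,-0.0065],[0,0,0],0.0878],[[0.02,0,0],[0,0,0],0.0878],[[0.02,0,0],[0,0,0],0.0878],[[0.02,0,0],[0,0,0],0.0878],[[0.0,0,0],[0,0,0],0.0878]]'; python3 g.py 625.5 83.5 27
```

```text
t: 3.22
ee_pos: [623.3, 82.2, 115.4]
orientation: [1.98, 0.429, -1.994]
ft_force: [-0.3, -0.0, -0.8]
width: 87.8
t 3.22 p [623.3  82.2 115.4] jaw -1.146 down [-0.007 -0.001 -1.   ] tz [-0.91 -0.41  0.01] w 87.8 F [-0.3 -0.  -0.8] q6 1.26
shift now [88.4 -0.1 -3.2]
```

```bash
python3 -m crank '[[[0.02,0,-0.002],[0,0,0],0.0878],[[0.02,0,0],[0,0,0],0.0878],[[0.02,0,0],[0,0,0],0.0878],[[0.015,0,0],[0,0,0],0.0878],[[0.007,0,0],[0,0,0],0.0878],[[0.0,0,0],[0,0,0],0.0878],[[0.0,0,0],[0,0,0],0.0878],[[0.0,0,0],[0,0,0],0.0878]]'; python3 g.py 625.5 83.5 27
python3 - <<'E'
from h import *
d=cam('wrist'); cv2.imwrite('pics/e.png',d['img'])
E
```

```text
t: 3.88
ee_pos: [628.8, 83.3, 38.9]
orientation: [1.989, 0.428, -1.985]
ft_force: [0.4, -0.1, 0.1]
width: 87.5
t 3.88 p [628.8  83.3  38.9] jaw -1.146 down [ 0.002  0.    -1.   ] tz [-0.91 -0.41 -0.  ] w 87.5 F [ 0.4 -0.1  0.1] q6 1.26
shift now [11.9 -1.6  2.9]
```

View pics/e.png

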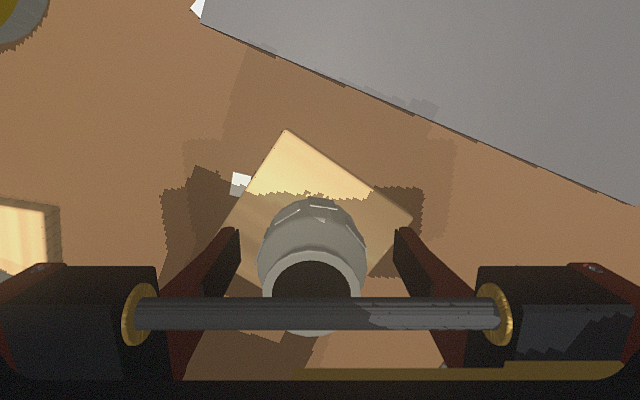

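The pot sits centred between the fingers, at about column 312. I'll lower slightly and close.

```bash
python3 -m crank '[[[0.005,-0.001,0.0015],[0,0,0],0.0878],[[0.005,-0.001,0.0015],[0,0,0],0.0878],[[0,0,0],[0,0,0],0.0878],[[0,0,0],[0,0,0],0.04],[[0,0,0],[0,0,0],0.04],[[0,0,0],[0,0,0],0.04],[[0.0,0,0],[0,0,0],0.04],[[0.0,0,0],[0,0,0],0.04]]'; python3 -m crank '[[[0,0,0],[0,0,0],0.04],[[0,0,0],[0,0,0],0.04],[[0,0,0],[0,0,0],0.04],[[0,0,0],[0,0,0],0.04],[[-0.005,0,0],[0,0,0],0.04],[[-0.015,0,0],[0,0,0],0.04],[[-0.02,0,0],[0,0,0],0.04],[[-0.015,0,0],[0,0,0],0.04]]';  python3 g.py 597.4 -118.6 78
```

```text
t: 4.6
ee_pos: [624.3, 83.7, 27.8]
orientation: [1.987, 0.428, -1.987]
ft_force: [-0.5, 0.2, -0.0]
width: 58.1
t: 5.27
ee_pos: [624.5, 83.7, 84.7]
orientation: [1.988, 0.428, -1.986]
ft_force: [0.4, 0.7, -0.7]
width: 54.8
t 5.27 p [624.5  83.7  84.7] jaw -1.146 down [ 0.001  0.    -1.   ] tz [-0.91 -0.41 -0.  ] w 54.8 F [ 0.4  0.7 -0.7] q6 1.26
shift now [  6.7 173.2 108.1]
```

```bash
python3 -m crank '[[[0,0.012,0.008],[0,0,0],0.04],[[0,0.025,0.015],[0,0,0],0.04],[[0,0.028,0.018],[0,0,0],0.04],[[0,0.028,0.018],[0,0,0],0.04],[[0,0.028,0.018],[0,0,0],0.04],[[0,0.025,0.015],[0,0,0],0.04],[[0,0.018,0.01],[0,0,0],0.04],[[0,0.009,0.006],[0,0,0],0.04]]'; python3 -m crank '[[[0,0,0],[0,0,0],0.04],[[0,0,0],[0,0,0],0.04],[[0.01,0,0],[0,0,0],0.04],[[0.015,0,0],[0,0,0],0.04],[[0.01,0,0],[0,0,0],0.04],[[0.005,0,0],[0,0,0],0.04],[[0,0,0],[0,0,0],0.04],[[0,0,0],[0,0,0],0.04]]';  python3 g.py 597.4 -118.6 28;python3 - <<'E'
from h import *
d=cam('wrist'); cv2.imwrite('pics/f.png',d['img'])
E
```

```text
t: 5.93
ee_pos: [596.2, -121.7, 82.8]
orientation: [1.988, 0.426, -1.988]
ft_force: [0.5, -0.6, -0.3]
width: 55.4
t: 6.6
ee_pos: [597.0, -117.7, 42.2]
orientation: [1.986, 0.43, -1.987]
ft_force: [1.4, -0.6, -0.6]
width: 55.2
t 6.60 p [ 597.  -117.7   42.2] jaw -1.145 down [-0.001  0.    -1.   ] tz [-0.91 -0.41  0.  ] w 55.2 F [ 1.4 -0.6 -0.6] q6 0.93
shift now [14.2  1.  -0.1]
```

View pics/f.png

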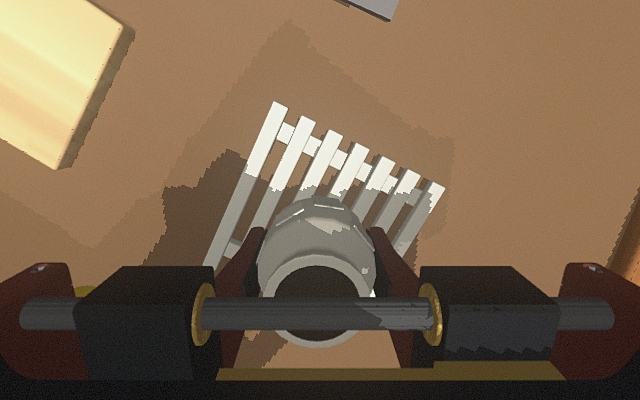

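The pot is held upright over the rack, with the pads at about columns 255 and 380. I'll lower it gently.

```bash
python3 -m crank '[[[0.005,0,0],[0,0,0],0.04],[[0.003,0,0],[0,0,0],0.04],[[0.003,0,0],[0,0,0],0.04],[[0.001,0,0],[0,0,0],0.04],[[0.001,0,0],[0,0,0],0.04],[[0,0,0],[0,0,0],0.04],[[0,0,0],[0,0,0],0.04],[[0,0,0],[0,0,0],0.04]]';  python3 g.py 597.4 -118.6 28
```

```text
t: 7.32
ee_pos: [597.2, -118.5, 29.8]
orientation: [1.987, 0.428, -1.987]
ft_force: [-0.2, 0.3, -0.3]
width: 55.3
t 7.32 p [ 597.2 -118.5   29.8] jaw -1.146 down [ 0. -0. -1.] tz [-0.91 -0.41 -0.  ] w 55.3 F [-0.2  0.3 -0.3] q6 0.93
shift now [ 1.8  0.2 -0.2]
```

```bash
python3 -m crank '[[[0.001,0,0],[0,0,0],0.04],[[0.0005,0,0],[0,0,0],0.04],[[0.0005,0,0],[0,0,0],0.04],[[0,0,0],[0,0,0],0.04],[[0,0,0],[0,0,0],0.06],[[0,0,0],[0,0,0],0.07],[[0,0,0],[0,0,0],0.0878],[[0,0,0],[0,0,0],0.0878]]';  python3 g.py 597.4 -118.6 28; python3 -m crank '[[[0,0,0],[0,0,0],0.0878],[[0,0,0],[0,0,0],0.0878],[[0,0,0],[0,0,0],0.0878],[[-0.01,0,0],[0,0,0],0.0878],[[-0.03,0,0],[0,0,0],0.0878],[[-0.03,0,0],[0,0,0],0.0878],[[-0.03,0,0],[0,0,0],0.0878],[[-0.03,0,0],[0,0,0],0.0878]]';  python3 g.py 490 267 160 1.519
```

```text
t: 7.98
ee_pos: [597.2, -118.4, 27.7]
orientation: [1.987, 0.428, -1.987]
ft_force: [0.6, -0.2, 0.0]
width: 76.4
t 7.98 p [ 597.2 -118.4   27.7] jaw -1.146 down [ 0. -0. -1.] tz [-0.91 -0.41 -0.  ] w 76.4 F [ 0.6 -0.2  0. ] q6 0.93
shift now [-0.3  0.3 -0.1]
t: 8.65
ee_pos: [596.9, -118.4, 159.7]
orientation: [1.987, 0.428, -1.987]
ft_force: [-0.4, -1.2, 0.5]
width: 87.7
t 8.65 p [ 596.9 -118.4  159.7] jaw -1.146 down [ 0. -0. -1.] tz [-0.91 -0.41 -0.  ] w 87.7 F [-0.4 -1.2  0.5] q6 0.93
shift now [-3.000e-01 -3.952e+02 -6.150e+01]
turn rv (tool) [ 0.477 -0.    -0.   ] other way 2.66 shift after turn [-3.000e-01 -3.793e+02  1.267e+02]
```

```bash
python3 -m crank '[[[0,-0.02,-0.0035],[0,0,0],0.0878],[[0,-0.035,-0.0055],[0,0,0],0.0878],[[0,-0.035,-0.0055],[0,0,0],0.0878],[[0,-0.035,-0.0055],[0,0,0],0.0878],[[0,-0.035,-0.0055],[0,0,0],0.0878],[[0,-0.035,-0.0055],[0,0,0],0.0878],[[0,-0.035,-0.0055],[0,0,0],0.0878],[[0,-0.035,-0.0055],[0,0,0],0.0878]]';  python3 -m crank '[[[0,-0.035,-0.0055],[0,0,0],0.0878],[[0,-0.035,-0.0055],[0,0,0],0.0878],[[0,-0.035,-0.0055],[0,0,0],0.0878],[[0,-0.025,-0.003],[0,0,0],0.0878],[[0,0,0],[0.12,0,0],0.0878],[[0,0,0],[0.12,0,0],0.0878],[[0,0,0],[0.12,0,0],0.0878],[[0,0,0],[0.12,0,0],0.0878]]'; 
python3 -m crank '[[[0,0,0],[0,0,0],0.0878],[[0,0,0],[0,0,0],0.0878],[[0,0,0],[0,0,0],0.0878],[[0,0,0],[0,0,0],0.0878],[[0,0,0],[0,0,0],0.0878],[[0,0,0],[0,0,0],0.0878],[[0,0,0],[0,0,0],0.0878],[[0,0,0],[0,0,0],0.0878]]'
python3 g.py 490 267 34 1.519
python3 - <<'E'
from h import *
d=cam('wrist'); cv2.imwrite('pics/g.png',d['img'])
t=cam('top'); cv2.imwrite('pics/g2.png',t['img'])
a=1.519; c=np.array([490,267.]);u=26*np.array([np.cos(a),np.sin(a)]);v=26*np.array([-np.sin(a),np.cos(a)])
print(proj(d,[[*(c+i*u+j*v),75] for i,j in((1,1),(1,-1),(-1,-1),(-1,1))]))
E
```

```text
t: 9.32
ee_pos: [525.6, 141.8, 158.6]
orientation: [1.988, 0.428, -1.986]
ft_force: [0.3, -0.7, -0.4]
width: 87.9
t: 9.98
ee_pos: [490.2, 267.2, 158.4]
orientation: [-2.191, 0.066, 2.19]
ft_force: [0.2, -0.5, 0.9]
width: 87.7
t: 10.65
ee_pos: [490.4, 266.8, 157.6]
orientation: [-2.194, 0.06, 2.194]
ft_force: [-0.8, -0.4, -0.0]
width: 87.9
t 10.65 p [490.4 266.8 157.6] jaw -1.626 down [-0. -0. -1.] tz [-1.    0.05  0.  ] w 87.9 F [-0.8 -0.4 -0. ] q6 2.10
shift now [123.6  -0.2   0.4]
turn rv (tool) [-0.003  0.    -0.   ] other way 3.14 shift after turn [123.6  -0.2   0.4]
[[284.55260598 231.81746139]
 [282.50141713 171.6724815 ]
 [347.16676521 171.46357055]
 [345.70978456 231.64596733]]
```

View pics/g.png

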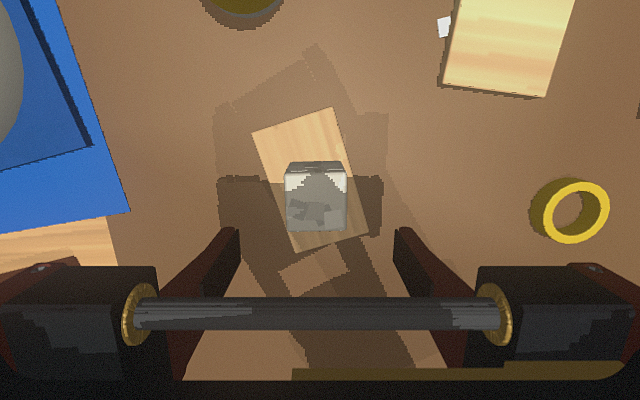

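View pics/g2.png

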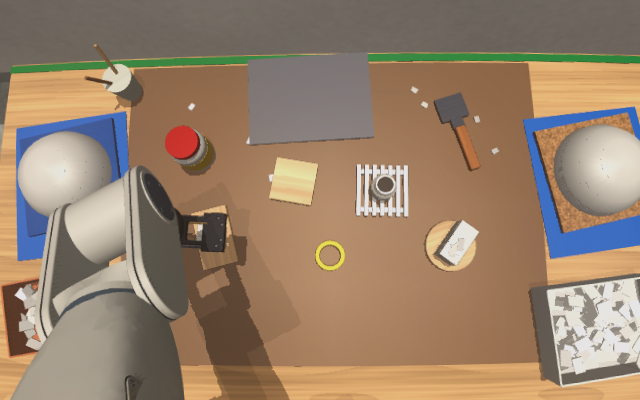

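The box top sits at (285–347, 172–231), as predicted. The pot stands upright on the rack and the square board is free. I'll descend on the box.

```bash
python3 -m crank '[[[0.02,0,0],[0,0,0],0.0878],[[0.025,0,0],[0,0,0],0.0878],[[0.025,0,0],[0,0,0],0.0878],[[0.025,0,0],[0,0,0],0.0878],[[0.02,0,0],[0,0,0],0.0878],[[0.01,0,0],[0,0,0],0.0878],[[0,0,0],[0,0,0],0.0878],[[0,0,0],[0,0,0],0.0878]]';
python3 g.py 490 267 32 1.519
python3 - <<'E'
from m import *
d=cam('wrist'); cv2.imwrite('pics/i.png',d['img'])
t=cam('top'); m,w=boards(t); print(rect(plane(t,big(m,(260,150,325,210)),15.)))
E
```

```text
t: 11.42
ee_pos: [490.4, 266.8, 32.7]
orientation: [-2.193, 0.061, 2.194]
ft_force: [-0.1, -0.2, 0.5]
width: 87.8
t 11.42 p [490.4 266.8  32.7] jaw -1.626 down [-0.001 -0.    -1.   ] tz [-1.    0.06  0.  ] w 87.8 F [-0.1 -0.2  0.5] q6 2.10
shift now [ 0.7 -0.1  0.4]
turn rv (tool) [-0.003  0.001 -0.   ] other way 3.14 shift after turn [ 0.7 -0.1  0.4]
(array([622.1,  87. ]), array([99.3, 98.8]), np.float64(-0.181))
```

View pics/i.png

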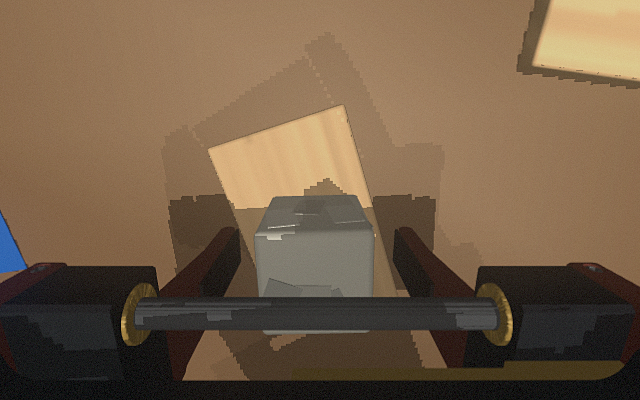

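```bash
python3 -m crank '[[[0,0,0],[0,0,0],0.04],[[0,0,0],[0,0,0],0.04],[[0,0,0],[0,0,0],0.04],[[0,0,0],[0,0,0],0.04],[[0,0,0],[0,0,0],0.04],[[0,0,0],[0,0,0],0.04],[[0.0,0,0],[0,0,0],0.04],[[0.0,0,0],[0,0,0],0.04]]'; python3 -m crank '[[[0,0,0],[0,0,0],0.04],[[-0.003,0,0],[0,0,0],0.04],[[-0.01,0,0],[0,0,0],0.04],[[-0.02,0,0],[0,0,0],0.04],[[-0.02,0,0],[0,0,0],0.04],[[0,0,0],[0.064,0,0],0.04],[[0,0,0],[0.065,0,0],0.04],[[0,0,0],[0,0,0],0.04]]';  python3 g.py 621.5 86.5 85 -1.752
```

```text
t: 12.18
ee_pos: [490.5, 266.9, 32.9]
orientation: [-2.193, 0.061, 2.193]
ft_force: [-0.9, 0.5, 4.0]
width: 52.0
t: 12.85
ee_pos: [490.5, 266.9, 86.7]
orientation: [-2.124, 0.198, 2.123]
ft_force: [-0.2, -0.0, -1.2]
width: 52.1
t 12.85 p [490.5 266.9  86.7] jaw -1.757 down [ 0.001  0.    -1.   ] tz [-0.98  0.19 -0.  ] w 52.1 F [-0.2 -0.  -1.2] q6 2.23
shift now [   1.7  153.  -162.2]
turn rv (tool) [-0.005 -0.001  0.001] other way 3.14 shift after turn [   1.7  153.8 -161.3]
```

```bash
python3 -m crank '[[[0,0.01,-0.011],[0,0,0],0.04],[[0,0.02,-0.021],[0,0,0],0.04],[[0,0.025,-0.026],[0,0,0],0.04],[[0,0.025,-0.026],[0,0,0],0.04],[[0,0.025,-0.026],[0,0,0],0.04],[[0,0.022,-0.023],[0,0,0],0.04],[[0,0.016,-0.018],[0,0,0],0.04],[[0,0.01,-0.01],[0,0,0],0.04]]'; python3 -m crank '[[[0,0,0],[0,0,0],0.04],[[0,0,0],[0,0,0],0.04],[[0.005,0,0],[0,0,0],0.04],[[0.01,0,0],[0,0,0],0.04],[[0.01,0,0],[0,0,0],0.04],[[0.01,0,0],[0,0,0],0.04],[[0,0,0],[0,0,0],0.04],[[0,0,0],[0,0,0],0.04]]';  python3 g.py 621.5 86.5 33 -1.752;python3 - <<'E'
from m import *
d=cam('wrist'); cv2.imwrite('pics/j.png',d['img'])
E
```

```text
t: 13.52
ee_pos: [622.1, 84.6, 85.8]
orientation: [-2.126, 0.197, 2.124]
ft_force: [0.5, -0.6, -1.9]
width: 52.1
t: 14.18
ee_pos: [619.5, 87.3, 49.3]
orientation: [-2.123, 0.196, 2.128]
ft_force: [-0.0, 0.1, -0.5]
width: 52.4
t 14.18 p [619.5  87.3  49.3] jaw -1.754 down [-0.002 -0.    -1.   ] tz [-0.98  0.18  0.  ] w 52.4 F [-0.   0.1 -0.5] q6 1.88
shift now [16.3  0.4 -2.1]
turn rv (tool) [-0.002  0.002 -0.001] other way 3.14 shift after turn [16.3  0.4 -2.1]
```

View pics/j.png

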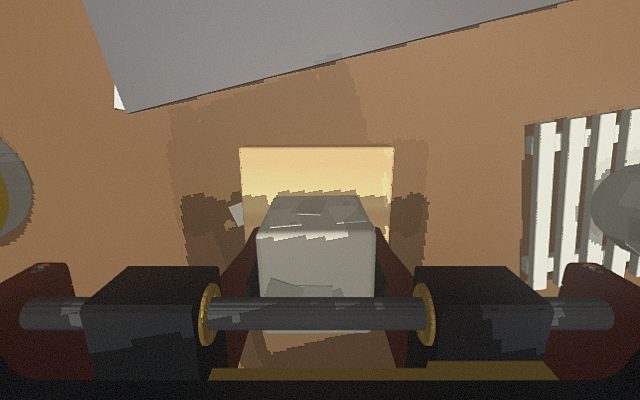

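The square box is lined up with its board, whose edges are at columns 240 and 393, with the box centred at 317. I'll lower it.

```bash
python3 -m crank '[[[0.006,0,-0.002],[0,0,0],0.04],[[0.004,0,0],[0,0,0],0.04],[[0.003,0,0],[0,0,0],0.04],[[0.002,0,0],[0,0,0],0.04],[[0.001,0,0],[0,0,0],0.04],[[0,0,0],[0,0,0],0.04],[[0,0,0],[0,0,0],0.04],[[0,0,0],[0,0,0],0.04]]';  python3 g.py 621.5 86.5 33 -1.752
```

```text
t: 14.9
ee_pos: [622.7, 86.6, 34.9]
orientation: [-2.125, 0.196, 2.124]
ft_force: [-0.1, 0.3, -1.6]
width: 52.1
t 14.90 p [622.7  86.6  34.9] jaw -1.755 down [ 0.  0. -1.] tz [-0.98  0.18 -0.  ] w 52.1 F [-0.1  0.3 -1.6] q6 1.87
shift now [1.9 0.3 1.2]
turn rv (tool) [-0.003 -0.     0.   ] other way 3.14 shift after turn [1.9 0.3 1.2]
```

Next I'll release the box and lift, then go to the oblong box.

```bash
python3 -m crank '[[[0.001,0,0],[0,0,0],0.04],[[0.001,0,0],[0,0,0],0.04],[[0.0003,0,0],[0,0,0],0.04],[[0,0,0],[0,0,0],0.04],[[0,0,0],[0,0,0],0.056],[[0,0,0],[0,0,0],0.07],[[0,0,0],[0,0,0],0.0878],[[0,0,0],[0,0,0],0.0878]]';  python3 g.py 621.5 86.5 33; python3 -m crank '[[[0,0,0],[0,0,0],0.0878],[[0,0,0],[0,0,0],0.0878],[[0,0,0],[0,0,0],0.0878],[[-0.01,0,0],[0,0,0],0.0878],[[-0.03,0,0],[0,0,0],0.0878],[[-0.03,0,0],[0,0,0],0.0878],[[-0.03,0,0],[0,0,0],0.0878],[[-0.04,0,0],[0,0,0],0.0878]]';  python3 g.py 472.8 -277.2 170 0.93;  python3 - <<'E'
from m import *
d=cam('wrist'); cv2.imwrite('pics/k.png',d['img'])
E
```

```text
t: 15.57
ee_pos: [622.5, 86.5, 32.3]
orientation: [-2.125, 0.196, 2.125]
ft_force: [0.3, 0.2, 0.1]
width: 73.0
t 15.57 p [622.5  86.5  32.3] jaw -1.755 down [-0. -0. -1.] tz [-0.98  0.18  0.  ] w 73.0 F [0.3 0.2 0.1] q6 1.87
shift now [-0.7  0.2  1. ]
t: 16.23
ee_pos: [621.2, 86.4, 172.8]
orientation: [-2.122, 0.197, 2.128]
ft_force: [1.6, -0.2, -0.0]
width: 87.5
t 16.23 p [621.2  86.4 172.8] jaw -1.755 down [-0.003 -0.    -1.   ] tz [-0.98  0.18  0.  ] w 87.5 F [ 1.6 -0.2 -0. ] q6 1.87
shift now [  3.3 384.6  79.2]
turn rv (tool) [ 0.457  0.003 -0.002] other way 2.69 shift after turn [  2.8 380.2 -98.4]
```

View pics/k.png

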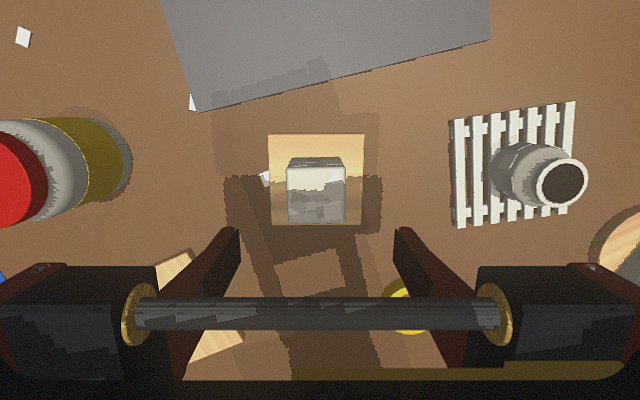

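The square box stands centred on its board, at about (316,190). Now the oblong box.

```bash
python3 -m crank '[[[0,0.035,0.0072],[0,0,0],0.0878],[[0,0.035,0.0072],[0,0,0],0.0878],[[0,0.035,0.0072],[0,0,0],0.0878],[[0,0.035,0.0072],[0,0,0],0.0878],[[0,0.035,0.0072],[0,0,0],0.0878],[[0,0.035,0.0072],[0,0,0],0.0878],[[0,0.035,0.0072],[0,0,0],0.0878],[[0,0.035,0.0072],[0,0,0],0.0878]]';  python3 -m crank '[[[0,0.035,0.0072],[0,0,0],0.0878],[[0,0.035,0.0072],[0,0,0],0.0878],[[0,0.035,0.0072],[0,0,0],0.0878],[[0,0,0],[0.114,0,0],0.0878],[[0,0,0],[0.114,0,0],0.0878],[[0,0,0],[0.114,0,0],0.0878],[[0,0,0],[0.114,0,0],0.0878],[[0,0,0],[0,0,0],0.0878]]'; 
python3 -m crank '[[[0,0,0],[0,0,0],0.0878],[[0,0,0],[0,0,0],0.0878],[[0,0,0],[0,0,0],0.0878],[[0,0,0],[0,0,0],0.0878],[[0,0,0],[0,0,0],0.0878],[[0,0,0],[0,0,0],0.0878],[[0,0,0],[0,0,0],0.0878],[[0,0,0],[0,0,0],0.0878]]'
python3 g.py 472.8 -277.2 28 0.93
python3 - <<'E'
from h import *
d=cam('wrist'); cv2.imwrite('pics/l.png',d['img'])
a=-.64; c=np.array([472.8,-277.2]);u=46*np.array([np.cos(a),np.sin(a)]);v=23*np.array([-np.sin(a),np.cos(a)])
print(proj(d,[[*(c+i*u+j*v),65] for i,j in((1,1),(1,-1),(-1,-1),(-1,1))]))
E
```

```text
t: 16.95
ee_pos: [513.9, -179.6, 173.2]
orientation: [-2.126, 0.196, 2.124]
ft_force: [0.5, 0.8, -0.5]
width: 87.7
t: 17.62
ee_pos: [474.2, -277.7, 173.0]
orientation: [-1.852, 0.618, 1.85]
ft_force: [-0.6, -0.7, -0.3]
width: 87.5
t: 18.28
ee_pos: [474.2, -277.4, 172.3]
orientation: [-1.854, 0.614, 1.854]
ft_force: [-0.1, 0.5, 0.4]
width: 87.8
t 18.28 p [ 474.2 -277.4  172.3] jaw -2.211 down [-0. -0. -1.] tz [-0.8  0.6  0. ] w 87.8 F [-0.1  0.5  0.4] q6 1.66
shift now [144.3   0.7   1.3]
turn rv (tool) [ 0.001  0.    -0.   ] other way 3.14 shift after turn [144.3   0.7   1.3]
[[289.32061405 144.89760511]
 [342.51395946 144.88579744]
 [340.28531902 242.80235238]
 [291.68710767 242.79609585]]
```

View pics/l.png

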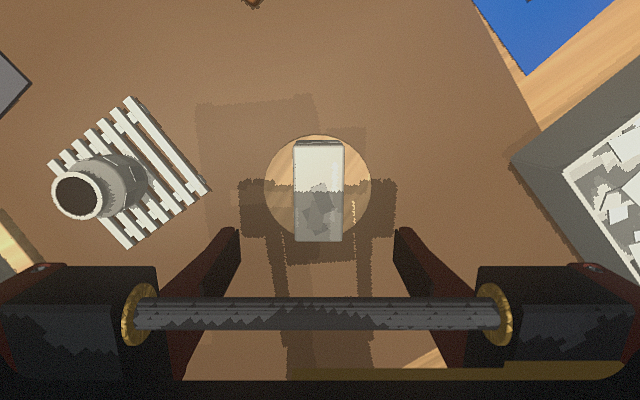

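The oblong box top spans (294–344, 140–242), about 3 px to the right of the prediction, so I'll correct 3 mm along tool y.

```bash
python3 -m crank '[[[0.02,0.002,0.001],[0,0,0],0.0878],[[0.03,0.001,0],[0,0,0],0.0878],[[0.03,0,0],[0,0,0],0.0878],[[0.03,0,0],[0,0,0],0.0878],[[0.022,0,0],[0,0,0],0.0878],[[0.012,0,0],[0,0,0],0.0878],[[0,0,0],[0,0,0],0.0878],[[0,0,0],[0,0,0],0.0878]]';
python3 g.py 472.8 -277.2 27 0.93
python3 - <<'E'
from m import *
d=cam('wrist'); cv2.imwrite('pics/n.png',d['img'])
E
```

```text
t: 19.0
ee_pos: [471.6, -279.3, 28.4]
orientation: [-1.853, 0.614, 1.854]
ft_force: [0.4, 0.1, 1.1]
width: 87.6
t 19.00 p [ 471.6 -279.3   28.4] jaw -2.211 down [-0.001  0.    -1.   ] tz [-0.8  0.6  0. ] w 87.6 F [0.4 0.1 1.1] q6 1.65
shift now [ 1.4 -2.3  0.3]
turn rv (tool) [ 0.001  0.001 -0.   ] other way 3.14 shift after turn [ 1.4 -2.3  0.3]
```

View pics/n.png

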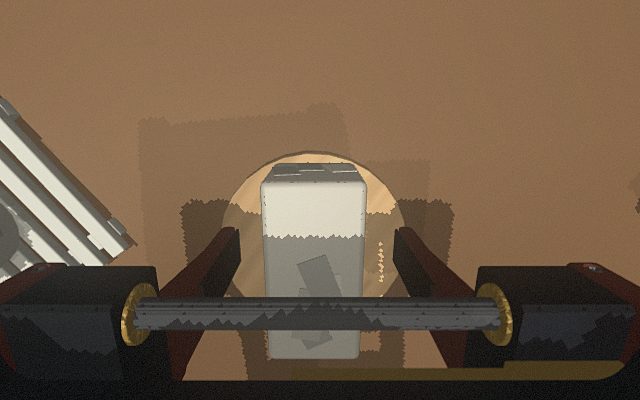

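```bash
python3 -m crank '[[[0,-0.001,0],[0,0,0],0.04],[[0,0,0],[0,0,0],0.035],[[0,0,0],[0,0,0],0.035],[[0,0,0],[0,0,0],0.035],[[0,0,0],[0,0,0],0.035],[[0,0,0],[0,0,0],0.035],[[0.0,0,0],[0,0,0],0.035],[[0.0,0,0],[0,0,0],0.035]]'; python3 -m crank '[[[0,0,0],[0,0,0],0.035],[[-0.003,0,0],[0,0,0],0.035],[[-0.01,0,0],[0,0,0],0.035],[[-0.02,0,0],[0,0,0],0.035],[[-0.03,0,0],[0,0,0],0.035],[[-0.03,0,0],[0,0,0],0.035],[[-0.02,0,0],[0,0,0],0.035],[[-0.01,0,0],[0,0,0],0.035]]';  python3 g.py 491.3 270.8 150 -1.317
```

```text
t: 19.72
ee_pos: [472.3, -278.5, 28.5]
orientation: [-1.854, 0.615, 1.854]
ft_force: [0.1, 0.4, 3.1]
width: 45.9
t: 20.38
ee_pos: [473.4, -279.2, 154.8]
orientation: [-1.858, 0.616, 1.85]
ft_force: [0.4, -0.7, -2.0]
width: 45.8
t 20.38 p [ 473.4 -279.2  154.8] jaw -2.211 down [ 0.004 -0.002 -1.   ] tz [-0.8  0.6 -0. ] w 45.8 F [ 0.4 -0.7 -2. ] q6 1.66
shift now [   3.6 -451.8  314.2]
turn rv (tool) [-0.894 -0.004 -0.002] other way 2.25 shift after turn [   4.8 -527.9 -155.4]
```

```bash
python3 -m crank '[[[0,0,0],[-0.08,0,0],0.035],[[0,0,0],[-0.12,0,0],0.035],[[0,0,0],[-0.12,0,0],0.035],[[0,0,0],[-0.12,0,0],0.035],[[0,0,0],[-0.12,0,0],0.035],[[0,0,0],[-0.12,0,0],0.035],[[0,0,0],[-0.12,0,0],0.035],[[0,0,0],[-0.094,0,0],0.035]]'; python3 -m crank '[[[0,-0.02,-0.006],[0,0,0],0.035],[[0,-0.03,-0.009],[0,0,0],0.035],[[0,-0.035,-0.0103],[0,0,0],0.035],[[0,-0.035,-0.0103],[0,0,0],0.035],[[0,-0.035,-0.0103],[0,0,0],0.035],[[0,-0.035,-0.0103],[0,0,0],0.035],[[0,-0.035,-0.0103],[0,0,0],0.035],[[0,-0.035,-0.0103],[0,0,0],0.035]]'; python3 g.py 491.3 270.8 150 -1.317
```

```text
t: 21.05
ee_pos: [471.7, -278.1, 150.9]
orientation: [2.082, 0.273, -2.084]
ft_force: [-1.4, -0.5, -1.7]
width: 45.8
t: 21.72
ee_pos: [480.5, -5.8, 151.1]
orientation: [2.086, 0.266, -2.087]
ft_force: [0.4, 0.1, -2.0]
width: 45.8
t 21.72 p [480.5  -5.8 151.1] jaw -1.317 down [-0.001  0.    -1.   ] tz [-0.97 -0.25  0.  ] w 45.8 F [ 0.4  0.1 -2. ] q6 1.28
shift now [   1.1 -265.   -79.9]
turn rv (tool) [-0.     0.001  0.   ] other way 3.14 shift after turn [   1.1 -265.   -79.9]
```

```bash
python3 -m crank '[[[0,-0.035,-0.0105],[0,0,0],0.035],[[0,-0.035,-0.0105],[0,0,0],0.035],[[0,-0.035,-0.0105],[0,0,0],0.035],[[0,-0.035,-0.0105],[0,0,0],0.035],[[0,-0.035,-0.0105],[0,0,0],0.035],[[0,-0.035,-0.0105],[0,0,0],0.035],[[0,-0.03,-0.009],[0,0,0],0.035],[[0,-0.02,-0.006],[0,0,0],0.035]]'; python3 -m crank '[[[0,0,0],[0,0,0],0.035],[[0,0,0],[0,0,0],0.035],[[0.015,0,0],[0,0,0],0.035],[[0.025,0,0],[0,0,0],0.035],[[0.025,0,0],[0,0,0],0.035],[[0.02,0,0],[0,0,0],0.035],[[0.01,0,0],[0,0,0],0.035],[[0,0,0],[0,0,0],0.035]]'; python3 g.py 491.3 270.8 28.5 -1.317
python3 - <<'E'
from m import *
d=cam('wrist'); cv2.imwrite('pics/o.png',d['img'])
E
```

```text
t: 22.38
ee_pos: [490.9, 266.6, 151.1]
orientation: [2.085, 0.268, -2.086]
ft_force: [0.4, -0.7, -2.4]
width: 45.9
t: 23.05
ee_pos: [489.8, 261.7, 54.2]
orientation: [2.081, 0.263, -2.091]
ft_force: [-0.3, -1.0, -1.0]
width: 46.0
t 23.05 p [489.8 261.7  54.2] jaw -1.318 down [-0.004 -0.002 -1.   ] tz [-0.97 -0.25  0.  ] w 46.0 F [-0.3 -1.  -1. ] q6 1.79
shift now [25.7 -8.4 -3.9]
turn rv (tool) [-0.001  0.005 -0.001] other way 3.14 shift after turn [25.7 -8.4 -3.8]
```

View pics/o.png

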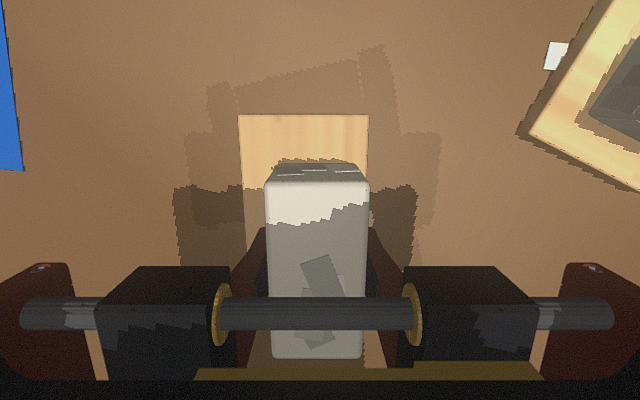

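The board spans columns 240–370 against the box at 317, so the box is about 8 mm to the right, which agrees with the pose. I'll correct and lower.

```bash
python3 -m crank '[[[0,-0.004,-0.002],[0,0,0],0.035],[[0.003,-0.004,-0.001],[0,0,0],0.035],[[0.006,-0.0005,0],[0,0,0],0.035],[[0.006,0,0],[0,0,0],0.035],[[0.004,0,0],[0,0,0],0.035],[[0.002,0,0],[0,0,0],0.035],[[0,0,0],[0,0,0],0.035],[[0,0,0],[0,0,0],0.035]]'; python3 g.py 491.3 270.8 28.5 -1.317
```

```text
t: 23.77
ee_pos: [492.1, 272.6, 35.2]
orientation: [2.086, 0.266, -2.087]
ft_force: [-0.2, -0.3, -1.9]
width: 45.8
t 23.77 p [492.1 272.6  35.2] jaw -1.317 down [-0. -0. -1.] tz [-0.97 -0.25  0.  ] w 45.8 F [-0.2 -0.3 -1.9] q6 1.80
shift now [6.7 1.6 1.2]
turn rv (tool) [-0.  0. -0.] other way 3.14 shift after turn [6.7 1.6 1.2]
```

```bash
python3 -m crank '[[[0.002,0.001,0.001],[0,0,0],0.035],[[0.002,0,0],[0,0,0],0.035],[[0.001,0,0],[0,0,0],0.035],[[0.001,0,0],[0,0,0],0.035],[[0,0,0],[0,0,0],0.035],[[0,0,0],[0,0,0],0.035],[[0,0,0],[0,0,0],0.035],[[0,0,0],[0,0,0],0.035]]'; python3 g.py 491.3 270.8 28.5 -1.317
```

```text
t: 24.43
ee_pos: [491.6, 271.6, 29.4]
orientation: [2.086, 0.266, -2.086]
ft_force: [0.8, -0.5, -1.5]
width: 45.8
t 24.43 p [491.6 271.6  29.4] jaw -1.317 down [ 0.  0. -1.] tz [-0.97 -0.25 -0.  ] w 45.8 F [ 0.8 -0.5 -1.5] q6 1.80
shift now [0.9 0.7 0.5]
turn rv (tool) [ 0. -0.  0.] other way 3.14 shift after turn [0.9 0.7 0.5]
```

```bash
python3 -m crank '[[[0.001,0,0],[0,0,0],0.035],[[0,0,0],[0,0,0],0.035],[[0,0,0],[0,0,0],0.035],[[0,0,0],[0,0,0],0.035],[[0,0,0],[0,0,0],0.05],[[0,0,0],[0,0,0],0.065],[[0,0,0],[0,0,0],0.0878],[[0,0,0],[0,0,0],0.0878]]';  python3 -m crank '[[[0,0,0],[0,0,0],0.0878],[[0,0,0],[0,0,0],0.0878],[[0,0,0],[0,0,0],0.0878],[[-0.01,0,0],[0,0,0],0.0878],[[-0.03,0,0],[0,0,0],0.0878],[[-0.03,0,0],[0,0,0],0.0878],[[-0.03,0,0],[0,0,0],0.0878],[[-0.04,0,0],[0,0,0],0.0878]]';  python3 g.py 597.4 -118.6 170;  python3 - <<'E'
from m import *
d=cam('wrist'); cv2.imwrite('pics/p.png',d['img'])
t=cam('top'); cv2.imwrite('pics/p2.png',t['img'])
E
```

```text
t: 25.1
ee_pos: [491.5, 271.5, 28.4]
orientation: [2.086, 0.266, -2.086]
ft_force: [0.6, 0.5, 0.5]
width: 66.5
t: 25.77
ee_pos: [490.2, 270.9, 169.0]
orientation: [2.083, 0.265, -2.089]
ft_force: [1.5, -0.1, 1.3]
width: 87.4
t 25.77 p [490.2 270.9 169. ] jaw -1.317 down [-0.003 -0.001 -1.   ] tz [-0.97 -0.25  0.  ] w 87.4 F [ 1.5 -0.1  1.3] q6 1.80
shift now [ -0.8 403.9  -5.9]
```

View pics/p.png

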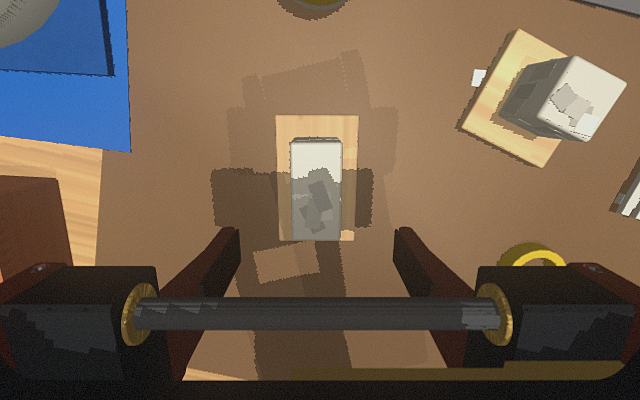

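View pics/p2.png

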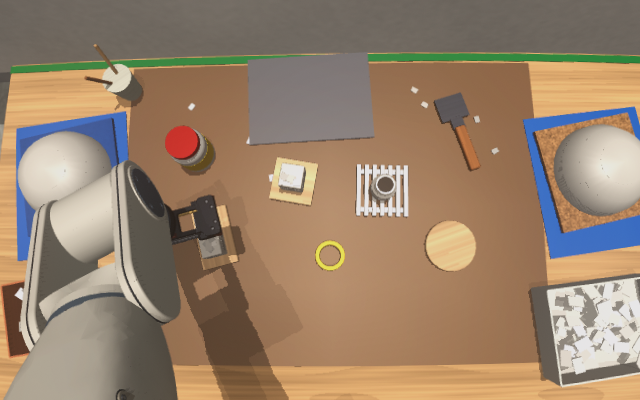

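The oblong box is aligned and centred on its board, with the box at column 316 and the board at 317. The round board is free. Now the pot.

```bash
python3 - <<'E'
from m import *
t=cam('top'); m,w=boards(t)
P=plane(t,big(m,(420,215,482,275)),15.); print('rb',cv2.minEnclosingCircle(P[:,:2].astype(np.float32)), P[:,:2].min(0)/2+P[:,:2].max(0)/2, cv2.fitEllipse(P[:,:2].astype(np.float32)))
E
python3 -m crank '[[[0,0.02,0],[0,0,0],0.0878],[[0,0.035,-0.001],[0,0,0],0.0878],[[0,0.035,-0.001],[0,0,0],0.0878],[[0,0.035,-0.001],[0,0,0],0.0878],[[0,0.035,-0.001],[0,0,0],0.0878],[[0,0.035,-0.001],[0,0,0],0.0878],[[0,0.035,-0.001],[0,0,0],0.0878],[[0,0.035,0],[0,0,0],0.0878]]';  python3 -m crank '[[[0,0.035,0],[0,0,0],0.0878],[[0,0.035,0],[0,0,0],0.0878],[[0,0.035,0],[0,0,0],0.0878],[[0,0.022,0],[0,0,0],0.0878],[[0,0.01,0],[0,0,0],0.0878],[[0,0,0],[0,0,0],0.0878],[[0,0,0],[0,0,0],0.0878],[[0,0,0],[0,0,0],0.0878]]'; python3 g.py 597.4 -118.6 28;  python3 - <<'E'
from m import *
d=cam('wrist'); cv2.imwrite('pics/q.png',d['img']); print(proj(d,[597.4,-118.6,85]))
E
```

```text
rb ((468.05145263671875, -272.9519348144531), 57.60211944580078) [ 467.50953977 -272.77820062] ((467.7056884765625, -273.0715637207031), (112.45100402832031, 113.27941131591797), 13.816336631774902)
t: 26.58
ee_pos: [563.2, 14.8, 167.3]
orientation: [2.084, 0.267, -2.089]
ft_force: [0.9, 0.6, 0.4]
width: 87.8
t: 27.25
ee_pos: [597.5, -114.7, 167.8]
orientation: [2.085, 0.268, -2.088]
ft_force: [0.4, 0.0, -0.0]
width: 87.5
t 27.25 p [ 597.5 -114.7  167.8] jaw -1.316 down [-0.001  0.001 -1.   ] tz [-0.97 -0.25  0.  ] w 87.5 F [ 0.4  0.  -0. ] q6 1.11
shift now [139.8   3.9   0.9]
[[320.10701089 202.81827606]]
```

View pics/q.png

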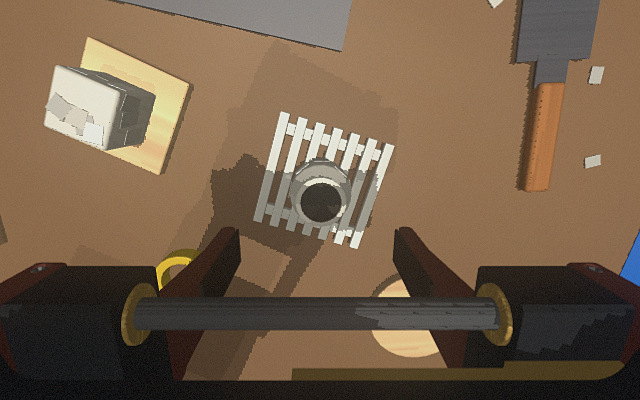

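The pot mouth is at (321,201), as predicted, and it stands upright. I'll descend and grasp.

```bash
python3 -m crank '[[[0.02,0.003,0.001],[0,0,0],0.0878],[[0.03,0.001,0],[0,0,0],0.0878],[[0.03,0,0],[0,0,0],0.0878],[[0.03,0,0],[0,0,0],0.0878],[[0.02,0,0],[0,0,0],0.0878],[[0.009,0,0],[0,0,0],0.0878],[[0,0,0],[0,0,0],0.0878],[[0,0,0],[0,0,0],0.0878]]';
python3 g.py 597.4 -118.6 28;  python3 - <<'E'
from m import *
d=cam('wrist'); cv2.imwrite('pics/r.png',d['img'])
E
```

```text
t: 27.97
ee_pos: [598.5, -119.4, 29.8]
orientation: [2.086, 0.267, -2.086]
ft_force: [0.1, 0.7, 1.2]
width: 87.7
t 27.97 p [ 598.5 -119.4   29.8] jaw -1.316 down [-0.  0. -1.] tz [-0.97 -0.25 -0.  ] w 87.7 F [0.1 0.7 1.2] q6 1.10
shift now [ 1.8 -1.1  0.9]
```

View pics/r.png

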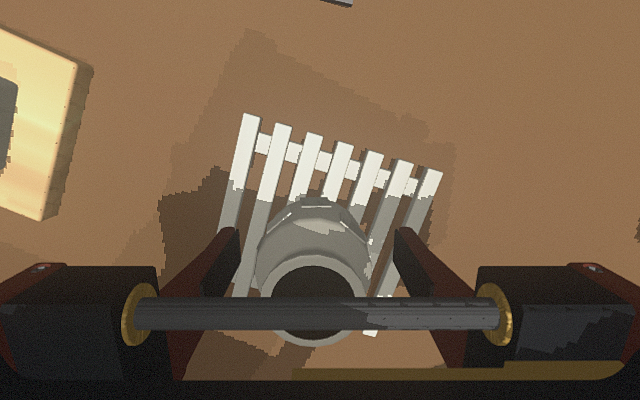

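```bash
python3 -m crank '[[[0.001,-0.001,0],[0,0,0],0.07],[[0.001,0,0],[0,0,0],0.04],[[0,0,0],[0,0,0],0.04],[[0,0,0],[0,0,0],0.04],[[0,0,0],[0,0,0],0.04],[[0,0,0],[0,0,0],0.04],[[0.0,0,0],[0,0,0],0.04],[[0.0,0,0],[0,0,0],0.04]]'; python3 g.py 467.7 -272.9 85; python3 -m crank '[[[0,0,0],[0,0,0],0.04],[[-0.003,0,0],[0,0,0],0.04],[[-0.01,0,0],[0,0,0],0.04],[[-0.02,0,0],[0,0,0],0.04],[[-0.02,0,0],[0,0,0],0.04],[[-0.01,0,0],[0,0,0],0.04],[[0,0,0],[0,0,0],0.04],[[0,0,0],[0,0,0],0.04]]';  python3 g.py 467.7 -272.9 85
```

```text
t: 28.68
ee_pos: [598.2, -119.3, 27.8]
orientation: [2.087, 0.266, -2.086]
ft_force: [-1.5, -0.1, 6.0]
width: 55.7
t 28.68 p [ 598.2 -119.3   27.8] jaw -1.317 down [ 0. -0. -1.] tz [-0.97 -0.25 -0.  ] w 55.7 F [-1.5 -0.1  6. ] q6 1.10
shift now [-57.3 115.9 164.9]
t: 29.35
ee_pos: [598.3, -119.3, 90.9]
orientation: [2.087, 0.266, -2.085]
ft_force: [0.5, -0.0, -0.5]
width: 55.8
t 29.35 p [ 598.3 -119.3   90.9] jaw -1.317 down [ 0.001 -0.    -1.   ] tz [-0.97 -0.25 -0.  ] w 55.8 F [ 0.5 -0.  -0.5] q6 1.10
shift now [  5.8 115.9 165. ]
```

```bash
python3 -m crank '[[[0,0.008,0.011],[0,0,0],0.04],[[0,0.015,0.021],[0,0,0],0.04],[[0,0.02,0.028],[0,0,0],0.04],[[0,0.02,0.028],[0,0,0],0.04],[[0,0.02,0.028],[0,0,0],0.04],[[0,0.017,0.025],[0,0,0],0.04],[[0,0.01,0.015],[0,0,0],0.04],[[0,0.006,0.009],[0,0,0],0.04]]'; python3 -m crank '[[[0,0,0],[0,0,0],0.04],[[0,0,0],[0,0,0],0.04],[[0.005,0,0],[0,0,0],0.04],[[0.015,0,0],[0,0,0],0.04],[[0.015,0,0],[0,0,0],0.04],[[0.005,0,0],[0,0,0],0.04],[[0,0,0],[0,0,0],0.04],[[0,0,0],[0,0,0],0.04]]';  python3 g.py 467.7 -272.9 28
python3 - <<'E'
from m import *
d=cam('wrist'); cv2.imwrite('pics/s.png',d['img'])
E
```

```text
t: 30.02
ee_pos: [464.3, -274.3, 89.1]
orientation: [2.086, 0.266, -2.091]
ft_force: [-0.2, -0.5, -0.2]
width: 55.7
t: 30.68
ee_pos: [467.8, -272.3, 50.1]
orientation: [2.085, 0.268, -2.086]
ft_force: [-0.6, 0.2, -0.0]
width: 55.4
t 30.68 p [ 467.8 -272.3   50.1] jaw -1.316 down [-0.001  0.    -1.   ] tz [-0.97 -0.25  0.  ] w 55.4 F [-0.6  0.2 -0. ] q6 0.77
shift now [22.1  0.6  0.3]
```

View pics/s.png

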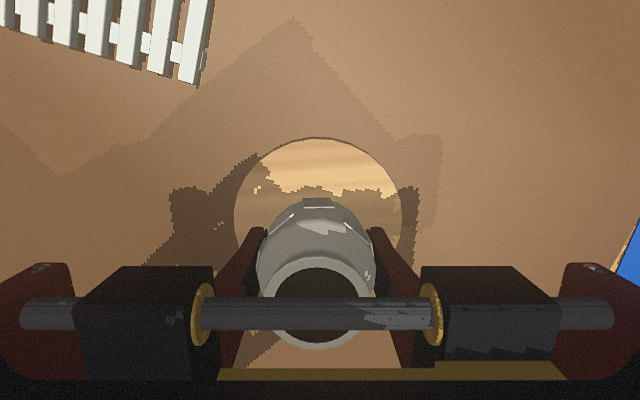

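The pot is centred over the round board, with both at about column 317. I'll lower it.

```bash
python3 -m crank '[[[0.007,0,0],[0,0,0],0.04],[[0.006,0,0],[0,0,0],0.04],[[0.004,0,0],[0,0,0],0.04],[[0.002,0,0],[0,0,0],0.04],[[0.001,0,0],[0,0,0],0.04],[[0,0,0],[0,0,0],0.04],[[0,0,0],[0,0,0],0.04],[[0,0,0],[0,0,0],0.04]]';  python3 g.py 467.7 -272.9 28
```

```text
t: 31.4
ee_pos: [467.6, -273.0, 30.5]
orientation: [2.086, 0.266, -2.086]
ft_force: [0.3, -0.5, -0.9]
width: 55.7
t 31.40 p [ 467.6 -273.    30.5] jaw -1.317 down [ 0. -0. -1.] tz [-0.97 -0.25 -0.  ] w 55.7 F [ 0.3 -0.5 -0.9] q6 0.77
shift now [ 2.5 -0.1 -0.2]
```

```bash
python3 -m crank '[[[0.0015,0,0],[0,0,0],0.04],[[0.001,0,0],[0,0,0],0.04],[[0,0,0],[0,0,0],0.04],[[0,0,0],[0,0,0],0.04],[[0,0,0],[0,0,0],0.06],[[0,0,0],[0,0,0],0.07],[[0,0,0],[0,0,0],0.0878],[[0,0,0],[0,0,0],0.0878]]'; python3 -m crank '[[[0,0,0],[0,0,0],0.0878],[[0,0,0],[0,0,0],0.0878],[[0,0,0],[0,0,0],0.0878],[[-0.01,0,0],[0,0,0],0.0878],[[-0.03,0,0],[0,0,0],0.0878],[[-0.03,0,0],[0,0,0],0.0878],[[-0.03,0,0],[0,0,0],0.0878],[[-0.04,0,0],[0,0,0],0.0878]]'; python3 -m crank '[[[0,0.02,0],[0,0,0],0.0878],[[0,0.035,0.001],[0,0,0],0.0878],[[0,0.035,0.001],[0,0,0],0.0878],[[0,0.035,0.001],[0,0,0],0.0878],[[0,0.03,0],[0,0,0],0.0878],[[0,0.02,0],[0,0,0],0.0878],[[0,0,0],[0,0,0],0.0878],[[0,0,0],[0,0,0],0.0878]]';python3 - <<'E'
from m import *
t=cam('top');s=cam('scene'); d=cam('wrist'); cv2.imwrite('pics/w.png',d['img'])
cv2.imwrite('pics/u.png',cv2.resize(t['img'][100:290,160:500],None,fx=2.3,fy=2.3,interpolation=cv2.INTER_CUBIC)); cv2.imwrite('pics/v.png',cv2.resize(s['img'][130:280,240:450],None,fx=3.8,fy=3.8,interpolation=cv2.INTER_CUBIC))
m,w=boards(t)
for n,roi,z in (('sb',(260,150,325,210),15.),('ob',(185,198,245,275),15.)): print(n,rect(plane(t,big(m,roi),z)))
print('sq',rect(plane(t,big(w,(275,160,310,200)),75.)),'obl',rect(plane(t,big(w,(190,205,236,268)),65.)))
c=big(w,(435,220,475,265)); print('pot',plane(t,[cv2.minEnclosingCircle(c)[0]],85.),cv2.minEnclosingCircle(c))
E
```

```text
t: 32.07
ee_pos: [467.5, -273.0, 28.0]
orientation: [2.086, 0.266, -2.086]
ft_force: [-0.1, -0.3, -0.5]
width: 76.7
t: 32.73
ee_pos: [466.2, -272.2, 168.5]
orientation: [2.085, 0.268, -2.09]
ft_force: [0.4, -0.7, 0.2]
width: 88.0
t: 33.4
ee_pos: [508.1, -443.6, 168.1]
orientation: [2.087, 0.265, -2.087]
ft_force: [-0.1, 0.7, -0.2]
width: 87.7
sb (array([621.9,  87. ]), array([99. , 98.8]), np.float64(-0.181))
ob (array([491.5, 270.9]), array([135.4,  82.4]), np.float64(0.254))
sq (array([621.8,  86.7]), array([50.6, 50.1]), np.float64(-0.161)) obl (array([491.7, 270.7]), array([90.3, 44.4]), np.float64(0.255))
pot [[ 471.44840749 -272.0909458    85.        ]] ((459.5, 242.5), 11.85336971282959)
```

View pics/u.png

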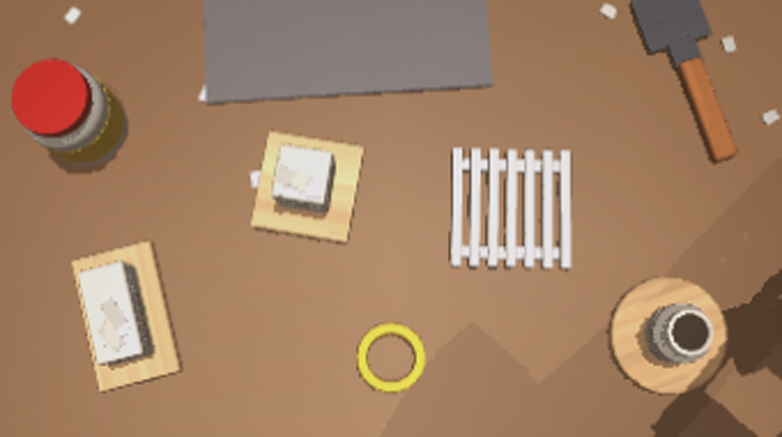

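View pics/v.png

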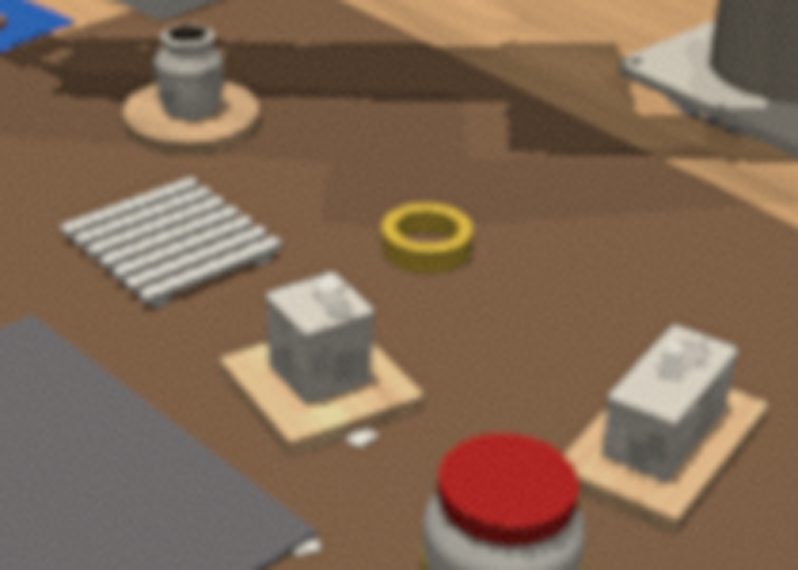

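All three forms stand upright and centred, with offsets within 4 mm. The boxes are aligned within about 0.02 rad, and the tape, jar and scraper have not moved. I'm handing in.

```bash
python3 -c "
from workcell import workorder
print(workorder.close_job())"
```

```text
the job is handed in; nothing more can be done
None
```

All three forms are on their own boards, upright, and I handed the job in at about 33.6 s of the 106 s allowed. No verdict was reported.

I set the pot down on the rack first. The square box then went to the square board and the oblong box to the oblong board. Last, the pot went to the round board.

| Form | Offset from board centre (top view) | Turn relative to board |
|---|---|---|
| Square box | under 1 mm | 0.02 rad |
| Oblong box | under 1 mm | under 0.01 rad |
| Pot | about 4 mm | not applicable |

- **Pot offset:** The 4 mm comes from the rim seen in the top view. The gripper let go within 1 mm of the measured board centre.
- **Bystanders:** In the final views the tape, jar and scraper look unmoved. I judged this by eye and did not measure it.
- **Clearance:** The gripper is open and well clear of everything.
- **Disagreements:** Heights from the two views came out 1–4 mm below the stated ones, a little more than the 2 mm calibration. I left out some board, rack and box-top corners, and the round board's edge points, because they could not be matched between the views. An early wrist-camera estimate of the square board's centre was about 6 mm off the top view. I used the top view, and the later checks agreed with it.

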